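# Put the engraver's stones back in their nests and cradle

## Robot

A 7-joint arm with a two-finger parallel gripper is mounted at the origin on the work surface. World frame = base frame: x ahead of the robot, y to its left, z up, the work surface at z = 0. Lengths are in m, angles in rad, forces in N, time in s.
With the tool pointing down it reaches from about 0.4 to 0.85 m from the base axis. Payload 10.4 kg.
Tool frame: the origin (TCP) lies at the very end of the fingers, on their centre line; the grasp point (between the pads) lies 19 mm behind it; z points along the fingers, y is the line along which they close (so a half turn about z gives the same grasp; the last joint's range is limited). The gripper opens to 85 mm and grips with 20 to 120 N. Pads are 22 mm wide; open, the fingers measure 114 mm over their backs; the gripper's body (76 mm by 85 mm) begins 54 mm behind the grasp point. The pads swing forward as they close: fully open they stand 13 mm farther back than shut.
Start: joints at [1.165, 0.332, -0.065, 1.46, 0.022, 1.35, -0.088], TCP at [0.233, -0.58, 0.231] pointing down, gripper open.
Joint ranges: [-2.6, 2.6], [-0.5, 2.12], [-1.47, 1.34], [0.16, 2.42], [-1.27, 4.41], [0.06, 2.06], [-2.6, 2.6]. Speed limits (rad/s): [2.22, 2.22, 2.79, 2.79, 3.14, 3.14, 3.14].

## Interface

Orientations are given as a unit quaternion [x, y, z, w].
In Python, from station import readout, cams, bot gives the robot as it stands.
- The arm moves only by the tool servo_tool, never from a script. Its argument "targets" is a list of rows, each an object of numbers: "dx", "dy", "dz": the shift along the tool's x, y, z each as a share of 0.05 m, from -1 to 1; "rx", "ry", "rz": the turn, a rotation vector about the tool's x, y, z each as a share of pi/2 rad, from -1 to 1; "fingers": the opening, from -1 (shut) to 1 (fully open). A call has 1 to 20 rows; each row shifts and turns the commanded pose from where the row before left it, along the tool's axes as they then stand; what a row does not reach is not made up. A row lasts 1/12 s, in which the tool goes at most 41.7 mm and 7.16 degrees, less where a joint would pass 70% of its speed; a pose out of reach is approached as far as the arm can. A call with a number of a shift or a turn outside -1 to 1 is refused whole. A call with a gripper value outside its range is refused whole. The fingers move at their own pace and stop on an object; "grip_force" is the grip in N (left out, the last holds). Time passes only in rows, so rows that do not move let the fingers close. It gives the time, the measured TCP pose, the force, the opening and the grip force at its end, in the units of the state.
- readout.observe(): the state, without advancing time (a new reading comes with each control period).
- cams.snapshot(name): name is "scene" or "top" or "wrist"; returns a dict with "img" (480x640x3 uint8, red, green, blue), "range_z" (480x640 float32, m along the optical axis (not along the pixel's ray), 0 where there is no reading), "intrinsics" (3x3 intrinsics, pixels), "R" (3x3) and "t" (3): a world point X has camera coordinates R X + t. Camera axes: x right, y down, z forward; pixel columns grow to the right and rows downward; lengths in m; the calibration is good to about 2 mm. A picture is of the moment at which its call begins.
- bot.sign_off(): hands the job in; it is judged then, once.
The state is a dict: "time_s": time; "qpos": joint angles; "qvel": joint speeds; "joint_efforts": joint torques, N m; "tool_pos": TCP position; "eef_rot": TCP orientation; "ft_force": force on the tool from outside, world axes, zero at the start; "ft_torque": the same for the moment, N m; "width": finger opening in m; "finger_force": force on a finger pad.
Only numpy, scipy, OpenCV 4.12 (cv2) and the standard library are available. Lean on these libraries where they do the work, as an engineer would, in place of code of your own. Each camera call takes 0.05 s, during which the arm holds its last target. There are 200 camera calls.

## Task

Tidy away the glass engraver's stones: lay the large wheel, the small wheel and the dressing stick flat inside the rim of the wooden nest made for each one's shape and size, and lower the drum's axle into the slots of the cradle until both ends are fully down. The stones are brittle, so set them down rather than dropping them, and leave the glass mug standing where it is.

Things in the scene. Friction and masses are not known exactly. Their poses are not given: they have to be found in the camera images.
- big_wheel: Large stone grinding wheel: plain terracotta-coloured disc lying flat, 56 mm diameter, 24 mm thick, steel bush in the middle of its face. Origin: centre of its underside; z is its axis, up.
- small_wheel: Small stone grinding wheel: the same stone and thickness but only 34 mm diameter, 24 mm thick. Origin: centre of its underside; z is its axis, up.
- stick: Dressing stick: rectangular bar of the same stone lying flat, 26 mm (its x) by 90 mm (its y) by 22 mm high. Origin: centre of its underside.
- drum: Stone drum, 40 mm diameter, 52 mm long (58 over its 24 mm clamp flanges), on a 10 mm steel axle 120 mm long that sticks out at both ends; about 0.3 kg. Lies level on a small fixed wooden chock (34 mm wide, 8 mm high, under the drum) so it cannot roll. Origin: centre of the drum on its axis, 25 mm above the table at the start; y runs along the axle, either way round alike.
- big_nest: Round wooden nest for the large wheel, fixed: dark flat floor 72 mm across and 4 mm above the table, with a light rim 8 mm wide whose top is 7 mm above the table; 88 mm over all. Origin: its centre, on the table.
- small_nest: Round wooden nest for the small wheel, fixed: as the large nest but floor 50 mm across, 66 mm over all; floor 4 mm, rim top 7 mm above the table. Origin: its centre, on the table.
- stick_nest: Rectangular wooden nest for the dressing stick, fixed: dark floor 42 mm (its x) by 106 mm (its y), 4 mm above the table, light rim 8 mm wide, top 7 mm above the table; 58 x 122 mm over all. Origin: its centre, on the table.
- cradle: Fixed cradle for the drum: base 70 (its x) x 110 (y) x 10 mm high, two upright plates at y = +-43 mm, each 10 mm thick, 56 mm wide. Each has a slot at x = 0 open at the top: mouth 38 mm wide, 73 mm above the table, narrowing to 16 mm at 54 mm, floor at 45 mm. The axle lies along y, its centre line 50 mm above the table when fully down. Origin: centre of the underside, on the table.
- mug: Glass mug, empty and upright among the things, 68 mm diameter, 72 mm high, loose; to be left standing. Origin: centre of its underside; its handle sticks out to its +y.
Things that resemble listed ones, but are neither listed nor needed, are in the scene too. Leave any pink or red look-alike of the drum alone. Leave any orange or red look-alike of the stick_nest alone.

How it is judged:
By the outcome, as a careful person would: the job done as asked, in the order asked, and still so for the second after the job is handed in, with the robot touching nothing.
It also fails if it takes over 102 s, if anything falls off the work surface, if the arm or the gripper's body presses on something with over 40 N, if the wrist force passes 120 N, or if a joint passes its speed limit or range.

## Working session

There is one attempt and no reset: what is moved stays moved. The work goes in short steps, Python scripts to look and compute and a tool call to move; the robot and the scene stay as the last step left them, time stands still between calls to the robot, and variables do not carry over. Pictures are saved under pics/ and viewed, at most 14 in all, crops included, and the job is handed in when it is done.

Besides the shell and the picture viewer there is one more tool, called after ">>>" in YAML: its name, and indented under it one key for each argument. servo_tool: Moves the arm, as the interface text tells. Its arguments: {"type":"object","properties":{"targets":{"type":"array"},"grip_force":{"type":"number"}},"required":["targets"]}

```bash
mkdir -p pics; ls; python3 - <<'E'
from station import readout,cams
import cv2
s=readout.observe()
print({k:s[k] for k in ('time_s','tool_pos','eef_rot','width','ft_force')})
for n in('top','scene'):
    d=cams.snapshot(n); cv2.imwrite(f'pics/{n}0.png',d['img'][:,:,::-1]); print(n,d['intrinsics'],d['R'],d['t'])
    import numpy as np; np.savez(f'{n}0.npz',**d)
E
```

```text
pics
{'time_s': 0.0, 'tool_pos': array([ 0.23331521, -0.57941449,  0.23053353]), 'eef_rot': array([ 9.81733952e-01,  1.90257631e-01, -1.66571933e-04, -6.74067714e-04]), 'width': 0.08542009476290052, 'ft_force': array([-0.0066395 , -0.2338248 ,  0.12304349])}
top [[551.93007292   0.         316.5201199 ]
 [  0.         551.93007292 243.87167409]
 [  0.           0.           1.        ]] [[ 0.00586432 -0.9998926   0.0134311 ]
 [-0.9976357  -0.00676973 -0.06838994]
 [ 0.06847352 -0.01299828 -0.99756825]] [0.07458146 0.51163271 1.23396225]
scene [[445.24360829   0.         312.85059782]
 [  0.         445.24360829 237.60410072]
 [  0.           0.           1.        ]] [[ 7.02861878e-01  7.11326310e-01  2.48390302e-04]
 [ 4.46740624e-01 -4.41152842e-01 -7.78336036e-01]
 [-5.53541322e-01  5.47173694e-01 -6.27847874e-01]] [-0.44396136 -0.15111844  1.45478122]
```

View pics/top0.png

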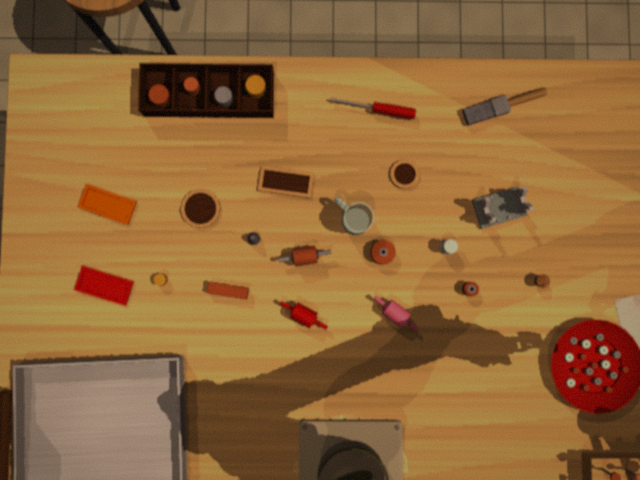

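View pics/scene0.png

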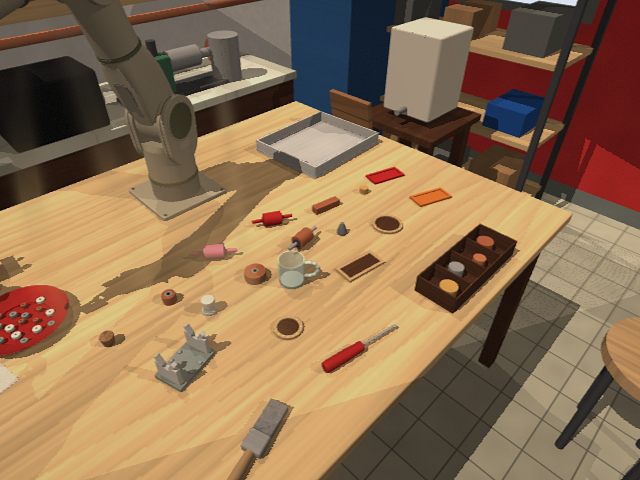

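The top view shows:

| Thing | Pixel |
|---|---|
| Big wheel | (383,252) |
| Small wheel | (470,289) |
| Stick | (227,290) |
| Drum | (305,256) |
| Big nest | (200,208) |
| Small nest | (404,174) |
| Stick nest | (286,182) |
| Cradle | (502,206) |
| Mug | (357,217) |

The look-alikes are the red drum at (303,314), the pink drum at (396,312), and the red and orange nests at left. Next I'll measure these from the top image.

```bash
cat > h.py <<'E'
import numpy as np,cv2
def world(d):
    K,R,t=d['intrinsics'],d['R'],d['t']; z=d['range_z']
    v,u=np.mgrid[:z.shape[0],:z.shape[1]]
    c=np.stack([(u-K[0,2])/K[0,0]*z,(v-K[1,2])/K[1,1]*z,z],-1)
    return (c-t)@R
def cast(d,uv,h):
    K,R,t=d['intrinsics'],d['R'],d['t']; uv=np.atleast_2d(uv).astype(float)
    r=np.c_[(uv[:,0]-K[0,2])/K[0,0],(uv[:,1]-K[1,2])/K[1,1],np.ones(len(uv))]@R
    o=-R.T@t; return (o+r*((h-o[2])/r[:,2])[:,None])[:,:2]
def rect(p):
    (c,s,a)=cv2.minAreaRect((p*1000).astype(np.float32)); 
    if s[0]<s[1]: a+=90; s=s[::-1]   # a = world angle (deg, from +x) of the long side
    return f'c=({c[0]:.1f},{c[1]:.1f}) size={s[0]:.1f}x{s[1]:.1f} long_ang={(a+90)%180-90:.1f}'
def blob(m,uv):
    n,l,s,c=cv2.connectedComponentsWithStats(m.astype(np.uint8)); 
    ys,xs=np.nonzero(m); i=np.argmin((xs-uv[0])**2+(ys-uv[1])**2); return l==l[ys[i],xs[i]]
E
python3 - <<'E'
from h import *
d=np.load('top0.npz'); W=world(d); hsv=cv2.cvtColor(d['img'],cv2.COLOR_RGB2HSV)
print('table z',np.median(W[230:280,420:430,2]))
for n,uv,lo,hi in [('big',(383,252),.018,.03),('small',(470,289),.018,.03),('stick',(227,290),.015,.03),('drum',(305,256),.035,.05),('axle',(305,256),.02,.035),('mug',(357,217),.06,.08),('cradletop',(502,206),.064,.085),('cradlebase',(502,206),.006,.014)]:
    r=48; m=np.zeros((480,640),bool); m[uv[1]-r:uv[1]+r,uv[0]-r:uv[0]+r]=1
    m&=(W[...,2]>lo)&(W[...,2]<hi)
    if n not in('cradletop','axle','cradlebase'): m=blob(m,uv)
    else: m&=np.hypot(*np.moveaxis(W[...,:2]-W[uv[1],uv[0],:2],-1,0))<.075
    p=W[m]; print(n,m.sum(),'mean',(p.mean(0)*1000).round(1),'hue',np.median(hsv[m],0),rect(p[:,:2]))
for n,uv in [('big_nest',(200,208)),('small_nest',(404,174)),('stick_nest',(286,182))]:
    m=blob(hsv[...,2]<70,uv); ys,xs=np.nonzero(m); p=cast(d,np.c_[xs,ys],.004); print(n,m.sum(),'mean',p.mean(0)*1000,rect(p))
E
```

```text
table z 0.00011383182441814074
big 466 mean [494.8 -71.5  23.9] hue [  8.  211.  137.5] c=(494.6,-72.1) size=55.0x52.4 long_ang=89.3
small 181 mean [ 413.1 -269.7   24.1] hue [  9. 190. 125.] c=(413.5,-270.0) size=32.5x31.5 long_ang=89.4
stick 467 mean [406.3 277.7  21.9] hue [  9. 212. 145.] c=(406.2,278.2) size=89.9x25.9 long_ang=81.1
drum 357 mean [484.6 104.7  41.6] hue [  8. 212. 131.] c=(485.1,104.6) size=57.4x35.8 long_ang=-80.6
axle 202 mean [483.8 104.7  29.3] hue [ 12.  113.5 110. ] c=(484.7,104.9) size=119.7x40.2 long_ang=-81.0
mug 245 mean [573.3  -6.1  69.3] hue [ 20.  87. 142.] c=(575.8,-10.1) size=83.9x66.3 long_ang=13.6
cradletop 134 mean [ 600.  -343.6   69.7] hue [ 14.  74. 125.] c=(599.8,-342.2) size=98.0x53.5 long_ang=-73.1
cradlebase 899 mean [ 599.6 -343.    10.1] hue [18. 64. 89.] c=(601.2,-349.9) size=139.6x121.0 long_ang=-52.2
big_nest 668 mean [592.80493378 345.5304257 ] c=(592.8,345.4) size=64.8x64.1 long_ang=1.1
small_nest 291 mean [ 676.94956337 -125.28372895] c=(677.9,-125.1) size=44.2x42.1 long_ang=-89.5
stick_nest 681 mean [656.50266986 149.98351814] c=(656.5,149.7) size=101.5x36.0 long_ang=82.6
```

```bash
cat > go.py <<'E'
# usage: go.py x y z theta(deg of tool x in world) [mm]; prints totals: rz first, then shifts in the turned axes
import sys,numpy as np
from scipy.spatial.transform import Rotation as Ro
from station import readout
s=readout.observe(); M=Ro.from_quat(s['eef_rot']).as_matrix(); th=np.degrees(np.arctan2(M[1,0],M[0,0]))
print('now',(s['tool_pos']*1000).round(1),'th',th.round(2),'tilt',M[:,2].round(3),'w',round(s['width']*1000,1),'q1,q7',s['qpos'][[0,6]].round(2),'t',round(s['time_s'],2),'ft',s['ft_force'].round(1))
a=[float(v) for v in sys.argv[1:]]
for i in range(0,len(a),4):
    x,y,z,t=a[i:i+4]; e=np.array([x,y,z])-s['tool_pos']*1000; c,n=np.cos(np.radians(t)),np.sin(np.radians(t))
    print(f'rz {-(t-th)/90:.3f} ({abs(t-th)/7.16:.1f} rows) dx {(c*e[0]+n*e[1])/50:.2f} dy {(n*e[0]-c*e[1])/50:.2f} dz {-e[2]/50:.2f}')
E
python3 go.py 494.7 -71.8 130 40
```

```text
now [ 233.3 -579.5  230.6] th 21.93 tilt [-0.001  0.001 -1.   ] w 85.3 q1,q7 [ 1.17 -0.09] t 0.1 ft [-0.4 -0.1  0.3]
rz -0.201 (2.5 rows) dx 10.53 dy -4.42 dz 2.01
```

>>> servo_tool:
  targets:
    - {"rz":-0.067,"fingers":1}
    - {"rz":-0.067}
    - {"rz":-0.067}
    - {"dx":0.4,"dy":-0.17}
    - {"dx":0.66,"dy":-0.28}
    - {"dx":0.66,"dy":-0.28}
    - {"dx":0.66,"dy":-0.28}
    - {"dx":0.66,"dy":-0.28}
    - {"dx":0.66,"dy":-0.28}
    - {"dx":0.66,"dy":-0.28}
    - {"dx":0.66,"dy":-0.28}
    - {"dx":0.66,"dy":-0.28}
    - {"dx":0.66,"dy":-0.28}
    - {"dx":0.66,"dy":-0.28}
    - {"dx":0.66,"dy":-0.28}
    - {"dx":0.66,"dy":-0.28}
    - {"dx":0.66,"dy":-0.28}
    - {"dx":0.66,"dy":-0.28}
    - {"dx":0.66,"dy":-0.27}
  grip_force: 40

```text
invalid input at $.targets[0]: expected keys dx, dy, dz, rx, ry, rz, fingers
```

```bash
python3 go.py 494.7 -71.8 130 40; python3 - <<'E'
from station import cams
import cv2,numpy as np
d=cams.snapshot('wrist'); cv2.imwrite('pics/w1.png',d['img'][:,:,::-1]); np.savez('w1.npz',**d)
from h import *
W=world(d)
m=(W[...,2]>.018)&(W[...,2]<.03)&(np.hypot(W[...,0]-.4947,W[...,1]+.0718)<.04); print(m.sum(),W[m].mean(0)*1000,rect(W[m][:,:2]))
E
```

```text
now [ 233.3 -579.5  230.6] th 21.93 tilt [-0.001  0.001 -1.   ] w 85.3 q1,q7 [ 1.17 -0.09] t 0.1 ft [-0.4 -0.1  0.3]
rz -0.201 (2.5 rows) dx 10.53 dy -4.42 dz 2.01
0 [nan nan nan] c=(0.0,0.0) size=0.0x0.0 long_ang=0.0<stdin>:6: RuntimeWarning: Mean of empty slice.
  ret = um.true_divide(
```

>>> servo_tool:
  targets:
    - {"dx":0,"dy":0,"dz":0,"rx":0,"ry":0,"rz":-0.067,"fingers":1}
    - {"dx":0,"dy":0,"dz":0,"rx":0,"ry":0,"rz":-0.067,"fingers":1}
    - {"dx":0,"dy":0,"dz":0,"rx":0,"ry":0,"rz":-0.067,"fingers":1}
    - {"dx":0.4,"dy":-0.17,"dz":0,"rx":0,"ry":0,"rz":0,"fingers":1}
    - {"dx":0.66,"dy":-0.28,"dz":0.1,"rx":0,"ry":0,"rz":0,"fingers":1}
    - {"dx":0.66,"dy":-0.28,"dz":0.1,"rx":0,"ry":0,"rz":0,"fingers":1}
    - {"dx":0.66,"dy":-0.28,"dz":0.1,"rx":0,"ry":0,"rz":0,"fingers":1}
    - {"dx":0.66,"dy":-0.28,"dz":0.1,"rx":0,"ry":0,"rz":0,"fingers":1}
    - {"dx":0.66,"dy":-0.28,"dz":0.1,"rx":0,"ry":0,"rz":0,"fingers":1}
    - {"dx":0.66,"dy":-0.28,"dz":0.1,"rx":0,"ry":0,"rz":0,"fingers":1}
    - {"dx":0.66,"dy":-0.28,"dz":0.1,"rx":0,"ry":0,"rz":0,"fingers":1}
    - {"dx":0.66,"dy":-0.28,"dz":0.1,"rx":0,"ry":0,"rz":0,"fingers":1}
    - {"dx":0.66,"dy":-0.28,"dz":0.1,"rx":0,"ry":0,"rz":0,"fingers":1}
    - {"dx":0.66,"dy":-0.28,"dz":0.1,"rx":0,"ry":0,"rz":0,"fingers":1}
    - {"dx":0.66,"dy":-0.28,"dz":0.1,"rx":0,"ry":0,"rz":0,"fingers":1}
    - {"dx":0.66,"dy":-0.28,"dz":0.1,"rx":0,"ry":0,"rz":0,"fingers":1}
    - {"dx":0.66,"dy":-0.28,"dz":0.1,"rx":0,"ry":0,"rz":0,"fingers":1}
    - {"dx":0.66,"dy":-0.28,"dz":0.1,"rx":0,"ry":0,"rz":0,"fingers":1}
    - {"dx":0.66,"dy":-0.28,"dz":0.1,"rx":0,"ry":0,"rz":0,"fingers":1}
  grip_force: 40

```text
time_s: 1.73
tool_pos: [0.4877, -0.0796, 0.1562]
eef_rot: [0.94, 0.342, 0.0, 0.0]
ft_force: [0.8, -0.2, -0.3]
width: 0.0853
finger_force: 0.0
```

```bash
python3 go.py 494.7 -71.8 130 40; python3 - <<'E'
from station import cams
import cv2,numpy as np
d=cams.snapshot('wrist'); cv2.imwrite('pics/w1.png',d['img'][:,:,::-1]); np.savez('w1.npz',**d)
from h import *
W=world(d)
m=(W[...,2]>.018)&(W[...,2]<.03)&(np.hypot(W[...,0]-.4947,W[...,1]+.0718)<.04); print(m.sum(),W[m].mean(0)*1000,rect(W[m][:,:2]))
E
```

```text
now [487.7 -79.6 156.2] th 40.01 tilt [ 0. -0. -1.] w 85.3 q1,q7 [ 0.6  -0.87] t 1.73 ft [ 0.8 -0.2 -0.3]
rz 0.000 (0.0 rows) dx 0.21 dy -0.03 dz 0.52
3665 [493.45877303 -72.00605265  23.36338005] c=(493.0,-72.7) size=54.9x54.8 long_ang=38.2
```

>>> servo_tool:
  targets:
    - {"dx":0.09,"dy":-0.02,"dz":0.4,"rx":0,"ry":0,"rz":0,"fingers":1}
    - {"dx":0.09,"dy":-0.02,"dz":0.6,"rx":0,"ry":0,"rz":0,"fingers":1}
    - {"dx":0,"dy":0,"dz":0.6,"rx":0,"ry":0,"rz":0,"fingers":1}
    - {"dx":0,"dy":0,"dz":0.6,"rx":0,"ry":0,"rz":0,"fingers":1}
    - {"dx":0,"dy":0,"dz":0.4,"rx":0,"ry":0,"rz":0,"fingers":1}
    - {"dx":0,"dy":0,"dz":0.3,"rx":0,"ry":0,"rz":0,"fingers":1}
    - {"dx":0,"dy":0,"dz":0.12,"rx":0,"ry":0,"rz":0,"fingers":1}
    - {"dx":0,"dy":0,"dz":0,"rx":0,"ry":0,"rz":0,"fingers":-1}
    - {"dx":0,"dy":0,"dz":0,"rx":0,"ry":0,"rz":0,"fingers":-1}
    - {"dx":0,"dy":0,"dz":0,"rx":0,"ry":0,"rz":0,"fingers":-1}
    - {"dx":0,"dy":0,"dz":0,"rx":0,"ry":0,"rz":0,"fingers":-1}
    - {"dx":0,"dy":0,"dz":0,"rx":0,"ry":0,"rz":0,"fingers":-1}
    - {"dx":0,"dy":0,"dz":0,"rx":0,"ry":0,"rz":0,"fingers":-1}
  grip_force: 40

```text
time_s: 2.87
tool_pos: [0.4939, -0.0741, 0.0068]
eef_rot: [0.94, 0.342, 0.001, 0.001]
ft_force: [-2.0, -0.9, 8.1]
width: 0.0542
finger_force: 42.3
```

```bash
python3 go.py 592.8 345.5 60 40; python3 -c "
import numpy as np
d=np.load('w1.npz');print(-d['R'].T@d['t'],d['intrinsics'][0])"
```

```text
now [493.9 -74.1   6.8] th 40.02 tilt [ 0.002 -0.001 -1.   ] w 54.2 q1,q7 [ 0.53 -1.01] t 2.87 ft [-2.  -0.9  8.1]
rz 0.000 (0.0 rows) dx 6.91 dy -5.16 dz -1.06
[ 0.53726372 -0.03753505  0.29812324] [349.13565404   0.         321.08654831]
```

>>> servo_tool:
  targets:
    - {"dx":0,"dy":0,"dz":-0.2,"rx":0,"ry":0,"rz":0,"fingers":-1}
    - {"dx":0,"dy":0,"dz":-0.5,"rx":0,"ry":0,"rz":0,"fingers":-1}
    - {"dx":0,"dy":0,"dz":-0.6,"rx":0,"ry":0,"rz":0,"fingers":-1}
    - {"dx":0,"dy":0,"dz":-0.6,"rx":0,"ry":0,"rz":0,"fingers":-1}
    - {"dx":0.3,"dy":-0.22,"dz":-0.4,"rx":0,"ry":0,"rz":0,"fingers":-1}
    - {"dx":0.53,"dy":-0.4,"dz":0,"rx":0,"ry":0,"rz":0,"fingers":-1}
    - {"dx":0.53,"dy":-0.4,"dz":0,"rx":0,"ry":0,"rz":0,"fingers":-1}
    - {"dx":0.53,"dy":-0.4,"dz":0,"rx":0,"ry":0,"rz":0,"fingers":-1}
    - {"dx":0.53,"dy":-0.4,"dz":0,"rx":0,"ry":0,"rz":0,"fingers":-1}
    - {"dx":0.53,"dy":-0.4,"dz":0,"rx":0,"ry":0,"rz":0,"fingers":-1}
    - {"dx":0.53,"dy":-0.4,"dz":0,"rx":0,"ry":0,"rz":0,"fingers":-1}
    - {"dx":0.53,"dy":-0.4,"dz":0,"rx":0,"ry":0,"rz":0,"fingers":-1}
    - {"dx":0.53,"dy":-0.4,"dz":0,"rx":0,"ry":0,"rz":0,"fingers":-1}
    - {"dx":0.53,"dy":-0.4,"dz":0,"rx":0,"ry":0,"rz":0,"fingers":-1}
    - {"dx":0.53,"dy":-0.4,"dz":0,"rx":0,"ry":0,"rz":0,"fingers":-1}
    - {"dx":0.53,"dy":-0.4,"dz":0,"rx":0,"ry":0,"rz":0,"fingers":-1}
    - {"dx":0.4,"dy":-0.28,"dz":0,"rx":0,"ry":0,"rz":0,"fingers":-1}
    - {"dx":0.38,"dy":-0.26,"dz":0,"rx":0,"ry":0,"rz":0,"fingers":-1}
    - {"dx":0,"dy":0,"dz":0.3,"rx":0,"ry":0,"rz":0,"fingers":-1}
  grip_force: 40

```text
time_s: 4.45
tool_pos: [0.5918, 0.3523, 0.1091]
eef_rot: [0.939, 0.344, 0.003, -0.002]
ft_force: [0.1, 0.4, -0.4]
width: 0.054
finger_force: 42.9
```

```bash
python3 go.py 592.8 345.5 11 40; cat > look.py <<'E'
import sys
from station import cams
from h import *
n,f=sys.argv[1:3]; d=cams.snapshot(n); cv2.imwrite(f'pics/{f}.png',d['img'][:,:,::-1]); np.savez(f'{f}.npz',**d)
E
python3 look.py wrist w2
```

```text
now [591.8 352.3 109.1] th 40.29 tilt [ 0.004  0.006 -1.   ] w 54.0 q1,q7 [-0.16 -1.71] t 4.45 ft [ 0.1  0.4 -0.4]
rz 0.003 (0.0 rows) dx -0.07 dy 0.12 dz 1.96
```

View pics/w2.png

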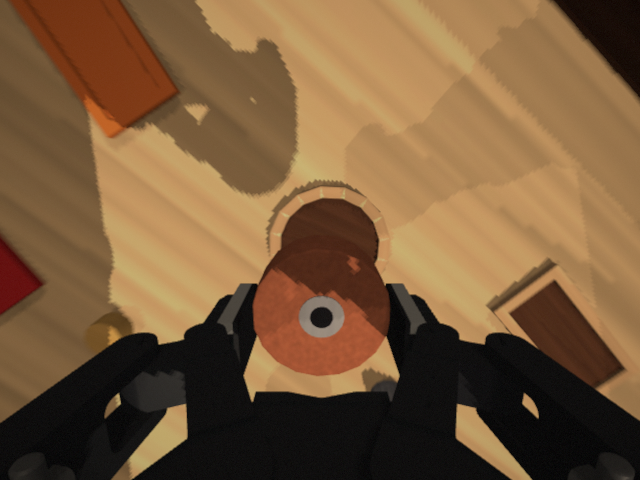

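The wrist view shows the wheel held level at (322,315), with the big nest just ahead of it at (330,230). Next I'll descend partway and let it settle.

>>> servo_tool:
  targets:
    - {"dx":0,"dy":0,"dz":0.5,"rx":0,"ry":0,"rz":0,"fingers":-1}
    - {"dx":0,"dy":0,"dz":0.5,"rx":0,"ry":0,"rz":0,"fingers":-1}
    - {"dx":0,"dy":0,"dz":0.3,"rx":0,"ry":0,"rz":0,"fingers":-1}
    - {"dx":0,"dy":0,"dz":0,"rx":0,"ry":0,"rz":0,"fingers":-1}
    - {"dx":0,"dy":0,"dz":0,"rx":0,"ry":0,"rz":0,"fingers":-1}
  grip_force: 40

```text
time_s: 4.92
tool_pos: [0.5916, 0.3449, 0.0404]
eef_rot: [0.94, 0.342, -0.001, 0.0]
ft_force: [-0.1, 0.2, -1.4]
width: 0.0543
finger_force: 42.9
```

```bash
python3 go.py 592.8 345.5 11 40; python3 - <<'E'
from h import *
from station import cams
d=cams.snapshot('wrist');W=world(d)
w=blob((W[...,2]>.035)&(cv2.cvtColor(d['img'],cv2.COLOR_RGB2HSV)[...,0]<13),(320,310)); print('held',W[w].mean(0)*1000,rect(W[w][:,:2]),np.percentile(W[w][:,2],[5,50,95]))
r=np.hypot(W[...,0]-.593,W[...,1]-.3455); m=(W[...,2]>.0055)&(W[...,2]<.0085)&(r<.05)&(r>.03)
p=W[m][:,:2]; A=np.c_[2*p,np.ones(len(p))]; s=np.linalg.lstsq(A,(p**2).sum(1),rcond=None)[0]; print(m.sum(),'rim centre',s[:2]*1000,'r',np.sqrt(s[2]+s[0]**2+s[1]**2)*1000)
E
```

```text
now [591.6 344.9  40.4] th 39.98 tilt [-0.001 -0.001 -1.   ] w 54.3 q1,q7 [-0.16 -1.74] t 4.92 ft [-0.1  0.2 -1.4]
rz -0.000 (0.0 rows) dx 0.03 dy 0.01 dz 0.59
held [591.29537777 345.0065163   57.80040789] c=(591.2,345.1) size=9.0x8.5 long_ang=52.0 [0.05683761 0.05784021 0.05863091]
3687 rim centre [591.78895302 345.33342149] r 39.87474996231313
```

>>> servo_tool:
  targets:
    - {"dx":0,"dy":0,"dz":0.25,"rx":0,"ry":0,"rz":0,"fingers":-1}
    - {"dx":0,"dy":0,"dz":0.2,"rx":0,"ry":0,"rz":0,"fingers":-1}
    - {"dx":0,"dy":0,"dz":0.1,"rx":0,"ry":0,"rz":0,"fingers":-1}
    - {"dx":0,"dy":0,"dz":0.04,"rx":0,"ry":0,"rz":0,"fingers":-1}
    - {"dx":0,"dy":0,"dz":0,"rx":0,"ry":0,"rz":0,"fingers":-1}
    - {"dx":0,"dy":0,"dz":0,"rx":0,"ry":0,"rz":0,"fingers":-1}
  grip_force: 40

```text
time_s: 5.47
tool_pos: [0.5917, 0.3457, 0.011]
eef_rot: [0.94, 0.342, -0.0, 0.0]
ft_force: [-0.9, -1.4, 2.7]
width: 0.0543
finger_force: 43.3
```

>>> servo_tool:
  targets:
    - {"dx":0,"dy":0,"dz":0,"rx":0,"ry":0,"rz":0,"fingers":0.6}
    - {"dx":0,"dy":0,"dz":0,"rx":0,"ry":0,"rz":0,"fingers":1}
    - {"dx":0,"dy":0,"dz":0,"rx":0,"ry":0,"rz":0,"fingers":1}
    - {"dx":0,"dy":0,"dz":0,"rx":0,"ry":0,"rz":0,"fingers":1}
    - {"dx":0,"dy":0,"dz":-0.2,"rx":0,"ry":0,"rz":0,"fingers":1}
    - {"dx":0,"dy":0,"dz":-0.6,"rx":0,"ry":0,"rz":0,"fingers":1}
    - {"dx":0,"dy":0,"dz":-0.7,"rx":0,"ry":0,"rz":0,"fingers":1}
    - {"dx":0,"dy":0,"dz":-0.7,"rx":0,"ry":0,"rz":0,"fingers":1}
  grip_force: 40

```text
time_s: 6.13
tool_pos: [0.5911, 0.3457, 0.1224]
eef_rot: [0.94, 0.342, -0.0, -0.0]
ft_force: [1.0, 0.6, 0.6]
width: 0.0853
finger_force: 0.0
```

```bash
python3 go.py 413.3 -269.9 130 40; python3 - <<'E'
from h import *
from station import cams
d=cams.snapshot('wrist');W=world(d)
m=(np.hypot(W[...,0]-.5918,W[...,1]-.3453)<.035)&(W[...,2]>.02); print('big wheel',W[m].mean(0)*1000,rect(W[m][:,:2]))
E
```

```text
now [591.1 345.7 122.4] th 40.04 tilt [-0.001 -0.    -1.   ] w 85.3 q1,q7 [-0.15 -1.7 ] t 6.13 ft [1.  0.6 0.6]
rz 0.000 (0.0 rows) dx -10.64 dy 7.15 dz -0.15
big wheel [601.25660179 353.63445982 186.38056891] c=(591.1,348.6) size=63.2x55.0 long_ang=-72.7
```

>>> servo_tool:
  targets:
    - {"dx":-0.4,"dy":0.27,"dz":-0.1,"rx":0,"ry":0,"rz":0,"fingers":1}
    - {"dx":-0.58,"dy":0.39,"dz":0,"rx":0,"ry":0,"rz":0,"fingers":1}
    - {"dx":-0.58,"dy":0.39,"dz":0,"rx":0,"ry":0,"rz":0,"fingers":1}
    - {"dx":-0.58,"dy":0.39,"dz":0,"rx":0,"ry":0,"rz":0,"fingers":1}
    - {"dx":-0.58,"dy":0.39,"dz":0,"rx":0,"ry":0,"rz":0,"fingers":1}
    - {"dx":-0.58,"dy":0.39,"dz":0,"rx":0,"ry":0,"rz":0,"fingers":1}
    - {"dx":-0.58,"dy":0.39,"dz":0,"rx":0,"ry":0,"rz":0,"fingers":1}
    - {"dx":-0.58,"dy":0.39,"dz":0,"rx":0,"ry":0,"rz":0,"fingers":1}
    - {"dx":-0.58,"dy":0.39,"dz":0,"rx":0,"ry":0,"rz":0,"fingers":1}
    - {"dx":-0.58,"dy":0.39,"dz":0,"rx":0,"ry":0,"rz":0,"fingers":1}
    - {"dx":-0.58,"dy":0.39,"dz":0,"rx":0,"ry":0,"rz":0,"fingers":1}
    - {"dx":-0.58,"dy":0.39,"dz":0,"rx":0,"ry":0,"rz":0,"fingers":1}
    - {"dx":-0.58,"dy":0.39,"dz":0,"rx":0,"ry":0,"rz":0,"fingers":1}
    - {"dx":-0.58,"dy":0.39,"dz":0,"rx":0,"ry":0,"rz":0,"fingers":1}
    - {"dx":-0.58,"dy":0.39,"dz":0,"rx":0,"ry":0,"rz":0,"fingers":1}
    - {"dx":-0.58,"dy":0.39,"dz":0,"rx":0,"ry":0,"rz":0,"fingers":1}
    - {"dx":-0.58,"dy":0.39,"dz":0,"rx":0,"ry":0,"rz":0,"fingers":1}
    - {"dx":-0.58,"dy":0.39,"dz":0,"rx":0,"ry":0,"rz":0,"fingers":1}
    - {"dx":-0.38,"dy":0.25,"dz":0,"rx":0,"ry":0,"rz":0,"fingers":1}
    - {"dx":0,"dy":0,"dz":0,"rx":0,"ry":0,"rz":0,"fingers":1}
  grip_force: 40

```text
time_s: 7.85
tool_pos: [0.4121, -0.2751, 0.1263]
eef_rot: [0.941, 0.339, -0.0, 0.001]
ft_force: [-0.0, -0.7, 0.1]
width: 0.0855
finger_force: 0.0
```

```bash
cat > near.py <<'E'
# near.py x y r zlo zhi : wrist-camera centre of what stands between zlo and zhi near x,y (mm)
import sys
from station import cams
from h import *
x,y,r,a,b=[float(v)/1000 for v in sys.argv[1:6]]
d=cams.snapshot('wrist'); W=world(d); m=(np.hypot(W[...,0]-x,W[...,1]-y)<r)&(W[...,2]>a)&(W[...,2]<b)
print(m.sum(),(W[m].mean(0)*1000).round(1),rect(W[m][:,:2]))
E
python3 near.py 413.3 -269.9 30 18 30; python3 go.py 413.3 -269.9 5 40
```

```text
1629 [ 411.1 -270.8   23.4] c=(410.5,-271.2) size=33.2x33.0 long_ang=-56.4
now [ 413.2 -272.4  126.3] th 39.78 tilt [ 0.    -0.001 -1.   ] w 85.1 q1,q7 [ 0.87 -0.45] t 7.9 ft [1.  1.3 0.5]
rz -0.002 (0.0 rows) dx 0.03 dy -0.04 dz 2.43
```

>>> servo_tool:
  targets:
    - {"dx":-0.03,"dy":0,"dz":0.4,"rx":0,"ry":0,"rz":0,"fingers":1}
    - {"dx":0,"dy":0,"dz":0.6,"rx":0,"ry":0,"rz":0,"fingers":1}
    - {"dx":0,"dy":0,"dz":0.6,"rx":0,"ry":0,"rz":0,"fingers":1}
    - {"dx":0,"dy":0,"dz":0.4,"rx":0,"ry":0,"rz":0,"fingers":1}
    - {"dx":0,"dy":0,"dz":0.3,"rx":0,"ry":0,"rz":0,"fingers":0.4}
    - {"dx":0,"dy":0,"dz":0.12,"rx":0,"ry":0,"rz":0,"fingers":0.2}
    - {"dx":0,"dy":0,"dz":0,"rx":0,"ry":0,"rz":0,"fingers":-1}
    - {"dx":0,"dy":0,"dz":0,"rx":0,"ry":0,"rz":0,"fingers":-1}
    - {"dx":0,"dy":0,"dz":0,"rx":0,"ry":0,"rz":0,"fingers":-1}
    - {"dx":0,"dy":0,"dz":0,"rx":0,"ry":0,"rz":0,"fingers":-1}
    - {"dx":0,"dy":0,"dz":0,"rx":0,"ry":0,"rz":0,"fingers":-1}
    - {"dx":0,"dy":0,"dz":0,"rx":0,"ry":0,"rz":0,"fingers":-1}
    - {"dx":0,"dy":0,"dz":0,"rx":0,"ry":0,"rz":0,"fingers":-1}
  grip_force: 40

```text
time_s: 8.98
tool_pos: [0.414, -0.2713, 0.0061]
eef_rot: [0.94, 0.342, 0.001, 0.001]
ft_force: [-0.4, 2.0, 7.6]
width: 0.0322
finger_force: 40.5
```

```bash
python3 go.py 677.2 -125.2 40 40
```

```text
now [ 414.  -271.3    6.1] th 40.03 tilt [ 0.002 -0.001 -1.   ] w 32.2 q1,q7 [ 0.84 -0.52] t 8.98 ft [-0.4  2.   7.6]
rz 0.000 (0.0 rows) dx 5.91 dy 1.15 dz -0.68
```

>>> servo_tool:
  targets:
    - {"dx":0,"dy":0,"dz":-0.2,"rx":0,"ry":0,"rz":0,"fingers":-1}
    - {"dx":0,"dy":0,"dz":-0.5,"rx":0,"ry":0,"rz":0,"fingers":-1}
    - {"dx":0,"dy":0,"dz":-0.6,"rx":0,"ry":0,"rz":0,"fingers":-1}
    - {"dx":0,"dy":0,"dz":-0.6,"rx":0,"ry":0,"rz":0,"fingers":-1}
    - {"dx":0.3,"dy":0.06,"dz":-0.3,"rx":0,"ry":0,"rz":0,"fingers":-1}
    - {"dx":0.58,"dy":0.11,"dz":0,"rx":0,"ry":0,"rz":0,"fingers":-1}
    - {"dx":0.58,"dy":0.11,"dz":0,"rx":0,"ry":0,"rz":0,"fingers":-1}
    - {"dx":0.58,"dy":0.11,"dz":0,"rx":0,"ry":0,"rz":0,"fingers":-1}
    - {"dx":0.58,"dy":0.11,"dz":0,"rx":0,"ry":0,"rz":0,"fingers":-1}
    - {"dx":0.58,"dy":0.11,"dz":0,"rx":0,"ry":0,"rz":0,"fingers":-1}
    - {"dx":0.58,"dy":0.11,"dz":0,"rx":0,"ry":0,"rz":0,"fingers":-1}
    - {"dx":0.58,"dy":0.12,"dz":0,"rx":0,"ry":0,"rz":0,"fingers":-1}
    - {"dx":0.58,"dy":0.12,"dz":0,"rx":0,"ry":0,"rz":0,"fingers":-1}
    - {"dx":0.58,"dy":0.12,"dz":0.3,"rx":0,"ry":0,"rz":0,"fingers":-1}
    - {"dx":0.39,"dy":0.07,"dz":0.5,"rx":0,"ry":0,"rz":0,"fingers":-1}
    - {"dx":0,"dy":0,"dz":0.5,"rx":0,"ry":0,"rz":0,"fingers":-1}
    - {"dx":0,"dy":0,"dz":0.2,"rx":0,"ry":0,"rz":0,"fingers":-1}
    - {"dx":0,"dy":0,"dz":0,"rx":0,"ry":0,"rz":0,"fingers":-1}
    - {"dx":0,"dy":0,"dz":0,"rx":0,"ry":0,"rz":0,"fingers":-1}
  grip_force: 40

```text
time_s: 10.57
tool_pos: [0.6758, -0.1261, 0.0407]
eef_rot: [0.94, 0.342, -0.0, 0.0]
ft_force: [-0.4, 0.4, 0.5]
width: 0.0325
finger_force: 40.0
```

```bash
cat > rim.py <<'E'
import sys
from station import cams
from h import *
x,y,r0,r1=[float(v)/1000 for v in sys.argv[1:5]]
d=cams.snapshot('wrist');W=world(d)
w=blob((W[...,2]>.035)&(cv2.cvtColor(d['img'],cv2.COLOR_RGB2HSV)[...,0]<13),(320,310)); print('held',W[w].mean(0)*1000,rect(W[w][:,:2]),np.percentile(W[w][:,2],[5,50,95]))
r=np.hypot(W[...,0]-x,W[...,1]-y); m=(W[...,2]>.0055)&(W[...,2]<.0085)&(r<r1)&(r>r0)
p=W[m][:,:2]; A=np.c_[2*p,np.ones(len(p))]; s=np.linalg.lstsq(A,(p**2).sum(1),rcond=None)[0]; print(m.sum(),'rim centre',s[:2]*1000,'r',np.sqrt(s[2]+s[0]**2+s[1]**2)*1000)
E
python3 rim.py 677 -125 18 40; python3 go.py 677.2 -125.2 10.5 40
```

```text
held [ 676.94878616 -124.35276743   55.98770438] c=(692.1,-110.5) size=84.9x35.0 long_ang=44.6 [0.04070687 0.05746493 0.05909051]
2742 rim centre [ 674.98236647 -124.37475943] r 29.143827546542774
now [ 676.6 -126.2   41.7] th 39.95 tilt [ 0.002 -0.001 -1.   ] w 32.0 q1,q7 [ 0.43 -0.95] t 10.62 ft [-0.3  0.1 -0.1]
rz -0.001 (0.0 rows) dx 0.02 dy -0.01 dz 0.62
```

>>> servo_tool:
  targets:
    - {"dx":0,"dy":-0.04,"dz":0.25,"rx":0,"ry":0,"rz":0,"fingers":-1}
    - {"dx":0,"dy":0,"dz":0.2,"rx":0,"ry":0,"rz":0,"fingers":-1}
    - {"dx":0,"dy":0,"dz":0.1,"rx":0,"ry":0,"rz":0,"fingers":-1}
    - {"dx":0,"dy":0,"dz":0.06,"rx":0,"ry":0,"rz":0,"fingers":-1}
    - {"dx":0,"dy":0,"dz":0,"rx":0,"ry":0,"rz":0,"fingers":-1}
    - {"dx":0,"dy":0,"dz":0,"rx":0,"ry":0,"rz":0,"fingers":-1}
  grip_force: 40

```text
time_s: 11.12
tool_pos: [0.6749, -0.1237, 0.0102]
eef_rot: [0.94, 0.342, -0.0, 0.0]
ft_force: [-3.8, -0.3, 9.2]
width: 0.0321
finger_force: 40.9
```

>>> servo_tool:
  targets:
    - {"dx":0,"dy":0,"dz":0,"rx":0,"ry":0,"rz":0,"fingers":0.2}
    - {"dx":0,"dy":0,"dz":0,"rx":0,"ry":0,"rz":0,"fingers":1}
    - {"dx":0,"dy":0,"dz":0,"rx":0,"ry":0,"rz":0,"fingers":1}
    - {"dx":0,"dy":0,"dz":0,"rx":0,"ry":0,"rz":0,"fingers":1}
    - {"dx":0,"dy":0,"dz":-0.2,"rx":0,"ry":0,"rz":0,"fingers":1}
    - {"dx":0,"dy":0,"dz":-0.6,"rx":0,"ry":0,"rz":0,"fingers":1}
    - {"dx":0,"dy":0,"dz":-0.7,"rx":0,"ry":0,"rz":-0.076,"fingers":1}
    - {"dx":0,"dy":0,"dz":-0.7,"rx":0,"ry":0,"rz":-0.076,"fingers":1}
    - {"dx":0,"dy":0,"dz":0,"rx":0,"ry":0,"rz":-0.076,"fingers":1}
    - {"dx":0,"dy":0,"dz":0,"rx":0,"ry":0,"rz":-0.076,"fingers":1}
    - {"dx":0,"dy":0,"dz":0,"rx":0,"ry":0,"rz":-0.076,"fingers":1}
    - {"dx":0,"dy":0,"dz":0,"rx":0,"ry":0,"rz":-0.076,"fingers":1}
    - {"dx":0,"dy":0,"dz":0,"rx":0,"ry":0,"rz":0,"fingers":1}
  grip_force: 40

```text
time_s: 12.2
tool_pos: [0.675, -0.1237, 0.12]
eef_rot: [0.758, 0.652, 0.0, 0.0]
ft_force: [0.2, -0.5, 1.0]
width: 0.0857
finger_force: 0.0
```

```bash
python3 go.py 406.2 278 120 81.1; python3 near.py 675 -124 32 18 40
```

```text
now [ 675.  -123.7  120. ] th 81.37 tilt [ 0. -0. -1.] w 85.7 q1,q7 [ 0.53 -0.25] t 12.2 ft [ 0.2 -0.5  1. ]
rz 0.003 (0.0 rows) dx 7.11 dy -6.55 dz -0.00
1804 [ 672.8 -124.    27.2] c=(672.3,-125.0) size=33.1x33.0 long_ang=-7.0
```

>>> servo_tool:
  targets:
    - {"dx":0.35,"dy":-0.32,"dz":0,"rx":0,"ry":0,"rz":0,"fingers":1}
    - {"dx":0.5,"dy":-0.46,"dz":0,"rx":0,"ry":0,"rz":0,"fingers":1}
    - {"dx":0.5,"dy":-0.46,"dz":0,"rx":0,"ry":0,"rz":0,"fingers":1}
    - {"dx":0.5,"dy":-0.46,"dz":0,"rx":0,"ry":0,"rz":0,"fingers":1}
    - {"dx":0.5,"dy":-0.46,"dz":0,"rx":0,"ry":0,"rz":0,"fingers":1}
    - {"dx":0.5,"dy":-0.46,"dz":0,"rx":0,"ry":0,"rz":0,"fingers":1}
    - {"dx":0.5,"dy":-0.46,"dz":0,"rx":0,"ry":0,"rz":0,"fingers":1}
    - {"dx":0.5,"dy":-0.46,"dz":0,"rx":0,"ry":0,"rz":0,"fingers":1}
    - {"dx":0.5,"dy":-0.46,"dz":0,"rx":0,"ry":0,"rz":0,"fingers":1}
    - {"dx":0.5,"dy":-0.46,"dz":0,"rx":0,"ry":0,"rz":0,"fingers":1}
    - {"dx":0.5,"dy":-0.46,"dz":0,"rx":0,"ry":0,"rz":0,"fingers":1}
    - {"dx":0.5,"dy":-0.46,"dz":0,"rx":0,"ry":0,"rz":0,"fingers":1}
    - {"dx":0.5,"dy":-0.46,"dz":0,"rx":0,"ry":0,"rz":0,"fingers":1}
    - {"dx":0.5,"dy":-0.46,"dz":0,"rx":0,"ry":0,"rz":0,"fingers":1}
    - {"dx":0.26,"dy":-0.25,"dz":0,"rx":0,"ry":0,"rz":0,"fingers":1}
    - {"dx":0,"dy":0,"dz":0,"rx":0,"ry":0,"rz":0,"fingers":1}
    - {"dx":0,"dy":0,"dz":0,"rx":0,"ry":0,"rz":0,"fingers":1}
  grip_force: 40

```text
time_s: 13.67
tool_pos: [0.4062, 0.2794, 0.1197]
eef_rot: [0.76, 0.649, 0.0, 0.0]
ft_force: [0.1, -0.4, -0.2]
width: 0.0857
finger_force: 0.0
```

```bash
python3 near.py 406 278 60 16 30;  python3 go.py 405.5 278 5 81.1
```

```text
4357 [404.4 280.8  21.2] c=(404.0,278.5) size=89.4x26.0 long_ang=81.2
now [406.9 278.3 119.5] th 80.91 tilt [ 0.001 -0.    -1.   ] w 85.5 q1,q7 [ 0.11 -1.02] t 13.72 ft [0.6 0.2 0.5]
rz -0.002 (0.0 rows) dx -0.01 dy -0.03 dz 2.29
```

>>> servo_tool:
  targets:
    - {"dx":0,"dy":-0.03,"dz":0.4,"rx":0,"ry":0,"rz":0,"fingers":1}
    - {"dx":0,"dy":0,"dz":0.6,"rx":0,"ry":0,"rz":0,"fingers":1}
    - {"dx":0,"dy":0,"dz":0.6,"rx":0,"ry":0,"rz":0,"fingers":1}
    - {"dx":0,"dy":0,"dz":0.35,"rx":0,"ry":0,"rz":0,"fingers":1}
    - {"dx":0,"dy":0,"dz":0.25,"rx":0,"ry":0,"rz":0,"fingers":0.4}
    - {"dx":0,"dy":0,"dz":0.1,"rx":0,"ry":0,"rz":0,"fingers":0.1}
    - {"dx":0,"dy":0,"dz":0,"rx":0,"ry":0,"rz":0,"fingers":-1}
    - {"dx":0,"dy":0,"dz":0,"rx":0,"ry":0,"rz":0,"fingers":-1}
    - {"dx":0,"dy":0,"dz":0,"rx":0,"ry":0,"rz":0,"fingers":-1}
    - {"dx":0,"dy":0,"dz":0,"rx":0,"ry":0,"rz":0,"fingers":-1}
    - {"dx":0,"dy":0,"dz":0,"rx":0,"ry":0,"rz":0,"fingers":-1}
    - {"dx":0,"dy":0,"dz":0,"rx":0,"ry":0,"rz":0,"fingers":-1}
    - {"dx":0,"dy":0,"dz":0,"rx":0,"ry":0,"rz":0,"fingers":-1}
    - {"dx":0,"dy":0,"dz":0,"rx":0,"ry":0,"rz":0,"fingers":-1}
  grip_force: 50

```text
time_s: 14.88
tool_pos: [0.4063, 0.2793, 0.0056]
eef_rot: [0.76, 0.65, 0.001, 0.001]
ft_force: [0.2, -0.8, 7.1]
width: 0.0249
finger_force: 50.6
```

```bash
python3 go.py 656 149.8 40 82.6
```

```text
now [406.3 279.3   5.6] th 81.04 tilt [ 0.002  0.001 -1.   ] w 24.9 q1,q7 [ 0.01 -1.16] t 14.88 ft [ 0.2 -0.8  7.1]
rz -0.017 (0.2 rows) dx -1.92 dy 5.29 dz -0.69
```

>>> servo_tool:
  targets:
    - {"dx":0,"dy":0,"dz":-0.2,"rx":0,"ry":0,"rz":0,"fingers":-1}
    - {"dx":0,"dy":0,"dz":-0.5,"rx":0,"ry":0,"rz":0,"fingers":-1}
    - {"dx":0,"dy":0,"dz":-0.6,"rx":0,"ry":0,"rz":-0.017,"fingers":-1}
    - {"dx":0,"dy":0,"dz":-0.6,"rx":0,"ry":0,"rz":0,"fingers":-1}
    - {"dx":-0.1,"dy":0.3,"dz":-0.2,"rx":0,"ry":0,"rz":0,"fingers":-1}
    - {"dx":-0.2,"dy":0.54,"dz":0,"rx":0,"ry":0,"rz":0,"fingers":-1}
    - {"dx":-0.2,"dy":0.54,"dz":0,"rx":0,"ry":0,"rz":0,"fingers":-1}
    - {"dx":-0.2,"dy":0.54,"dz":0,"rx":0,"ry":0,"rz":0,"fingers":-1}
    - {"dx":-0.2,"dy":0.54,"dz":0,"rx":0,"ry":0,"rz":0,"fingers":-1}
    - {"dx":-0.2,"dy":0.54,"dz":0,"rx":0,"ry":0,"rz":0,"fingers":-1}
    - {"dx":-0.2,"dy":0.54,"dz":0,"rx":0,"ry":0,"rz":0,"fingers":-1}
    - {"dx":-0.2,"dy":0.54,"dz":0,"rx":0,"ry":0,"rz":0,"fingers":-1}
    - {"dx":-0.2,"dy":0.54,"dz":0,"rx":0,"ry":0,"rz":0,"fingers":-1}
    - {"dx":-0.2,"dy":0.54,"dz":0.3,"rx":0,"ry":0,"rz":0,"fingers":-1}
    - {"dx":-0.02,"dy":0.13,"dz":0.5,"rx":0,"ry":0,"rz":0,"fingers":-1}
    - {"dx":0,"dy":0,"dz":0.4,"rx":0,"ry":0,"rz":0,"fingers":-1}
    - {"dx":0,"dy":0,"dz":0.1,"rx":0,"ry":0,"rz":0,"fingers":-1}
    - {"dx":0,"dy":0,"dz":0,"rx":0,"ry":0,"rz":0,"fingers":-1}
    - {"dx":0,"dy":0,"dz":0,"rx":0,"ry":0,"rz":0,"fingers":-1}
  grip_force: 50

```text
time_s: 16.47
tool_pos: [0.6551, 0.1502, 0.0457]
eef_rot: [0.751, 0.66, 0.0, -0.0]
ft_force: [0.9, -0.1, -0.7]
width: 0.0248
finger_force: 49.6
```

```bash
python3 look.py wrist w3; python3 go.py 656 149.8 9.5 82.6; python3 - <<'E'
from h import *
d=np.load('w3.npz'); W=world(d); hsv=cv2.cvtColor(d['img'],cv2.COLOR_RGB2HSV)
r=np.hypot(W[...,0]-.656,W[...,1]-.15)
m=(W[...,2]>.0055)&(W[...,2]<.009)&(r<.08); print('rim',m.sum(),rect(W[m][:,:2]))
m=(W[...,2]>.045)&(W[...,2]<.07)&(hsv[...,0]<13)&(r<.08)&(hsv[...,1]>150); print('held',m.sum(),rect(W[m][:,:2]),np.percentile(W[m][:,2],[5,50,95]))
E
```

```text
now [655.6 150.3  46.3] th 82.63 tilt [ 0.002  0.001 -1.   ] w 24.6 q1,q7 [ 0.18 -0.71] t 16.52 ft [ 0.3 -0.1 -1. ]
rz 0.000 (0.0 rows) dx -0.01 dy 0.01 dz 0.74
rim 4807 c=(654.2,149.7) size=122.0x58.1 long_ang=82.6
held 12430 c=(654.5,153.1) size=82.2x26.7 long_ang=82.4 [0.05981206 0.06125592 0.06224579]
```

View pics/w3.png

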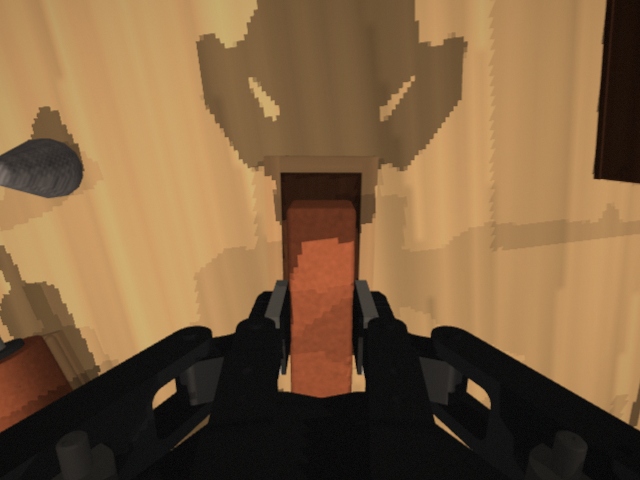

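The wrist view shows the stick at (320,300), aligned over the stick nest's dark floor around (320,190). The drum is at lower left. Next I'll lower the stick.

>>> servo_tool:
  targets:
    - {"dx":-0.01,"dy":-0.01,"dz":0.3,"rx":0,"ry":0,"rz":0,"fingers":-1}
    - {"dx":0,"dy":0,"dz":0.2,"rx":0,"ry":0,"rz":0,"fingers":-1}
    - {"dx":0,"dy":0,"dz":0.1,"rx":0,"ry":0,"rz":0,"fingers":-1}
    - {"dx":0,"dy":0,"dz":0.08,"rx":0,"ry":0,"rz":0,"fingers":-1}
    - {"dx":0,"dy":0,"dz":0.03,"rx":0,"ry":0,"rz":0,"fingers":-1}
    - {"dx":0,"dy":0,"dz":0,"rx":0,"ry":0,"rz":0,"fingers":-1}
    - {"dx":0,"dy":0,"dz":0,"rx":0,"ry":0,"rz":0,"fingers":-1}
  grip_force: 50

```text
time_s: 17.1
tool_pos: [0.6547, 0.149, 0.0098]
eef_rot: [0.751, 0.66, -0.0, 0.0]
ft_force: [-4.7, -1.9, 8.1]
width: 0.025
finger_force: 50.8
```

>>> servo_tool:
  targets:
    - {"dx":0,"dy":0,"dz":0,"rx":0,"ry":0,"rz":0,"fingers":0}
    - {"dx":0,"dy":0,"dz":0,"rx":0,"ry":0,"rz":0,"fingers":1}
    - {"dx":0,"dy":0,"dz":0,"rx":0,"ry":0,"rz":0,"fingers":1}
    - {"dx":0,"dy":0,"dz":0,"rx":0,"ry":0,"rz":0,"fingers":1}
    - {"dx":0,"dy":0,"dz":-0.2,"rx":0,"ry":0,"rz":0,"fingers":1}
    - {"dx":0,"dy":0,"dz":-0.6,"rx":0,"ry":0,"rz":0,"fingers":1}
    - {"dx":0,"dy":0,"dz":-0.7,"rx":0,"ry":0,"rz":-0.061,"fingers":1}
    - {"dx":0,"dy":0,"dz":-0.7,"rx":0,"ry":0,"rz":-0.061,"fingers":1}
    - {"dx":0,"dy":0,"dz":0,"rx":0,"ry":0,"rz":-0.06,"fingers":1}
    - {"dx":-0.04,"dy":-0.3,"dz":0,"rx":0,"ry":0,"rz":0,"fingers":1}
    - {"dx":-0.05,"dy":-0.5,"dz":0,"rx":0,"ry":0,"rz":0,"fingers":1}
    - {"dx":-0.05,"dy":-0.5,"dz":0,"rx":0,"ry":0,"rz":0,"fingers":1}
    - {"dx":-0.05,"dy":-0.5,"dz":0,"rx":0,"ry":0,"rz":0,"fingers":1}
    - {"dx":-0.05,"dy":-0.5,"dz":0,"rx":0,"ry":0,"rz":0,"fingers":1}
    - {"dx":-0.05,"dy":-0.5,"dz":0,"rx":0,"ry":0,"rz":0,"fingers":1}
    - {"dx":-0.05,"dy":-0.5,"dz":0,"rx":0,"ry":0,"rz":0,"fingers":1}
    - {"dx":0,"dy":-0.2,"dz":0,"rx":0,"ry":0,"rz":0,"fingers":1}
    - {"dx":0,"dy":0,"dz":0,"rx":0,"ry":0,"rz":0,"fingers":1}
    - {"dx":0,"dy":0,"dz":0,"rx":0,"ry":0,"rz":0,"fingers":1}
  grip_force: 60

```text
time_s: 18.68
tool_pos: [0.4851, 0.1048, 0.1196]
eef_rot: [0.65, 0.76, 0.0, 0.001]
ft_force: [-0.1, 0.0, 0.3]
width: 0.0858
finger_force: 0.0
```

```bash
python3 look.py wrist w4; python3 go.py 484.8 104.8 6 99; python3 near.py 485 105 50 36 55; python3 near.py 485 105 70 23 55
```

```text
now [485.5 105.1 119.5] th 98.96 tilt [ 0.002  0.    -1.   ] w 85.9 q1,q7 [ 0.5  -0.32] t 18.73 ft [-0.7 -0.3 -0.2]
rz -0.000 (0.0 rows) dx -0.00 dy -0.01 dz 2.27
3546 [482.2 106.2  41.4] c=(482.0,106.0) size=55.5x32.3 long_ang=-80.1
5744 [481.8 108.9  37. ] c=(482.1,104.6) size=120.0x39.5 long_ang=-80.3
```

View pics/w4.png

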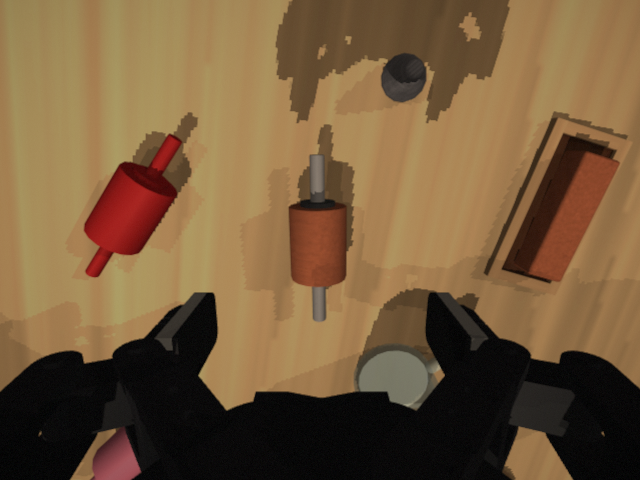

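The wrist view shows the drum upright in frame at (318,245), with its axle running from (317,160) to (319,315). The stick is in its nest at the right, and the mug at (393,375) is clear of the fingers. Next I'll grasp the drum.

>>> servo_tool:
  targets:
    - {"dx":0,"dy":-0.02,"dz":0.4,"rx":0,"ry":0,"rz":-0.004,"fingers":1}
    - {"dx":0,"dy":0,"dz":0.6,"rx":0,"ry":0,"rz":0,"fingers":1}
    - {"dx":0,"dy":0,"dz":0.5,"rx":0,"ry":0,"rz":0,"fingers":1}
    - {"dx":0,"dy":0,"dz":0.4,"rx":0,"ry":0,"rz":0,"fingers":1}
    - {"dx":0,"dy":0,"dz":0.25,"rx":0,"ry":0,"rz":0,"fingers":1}
    - {"dx":0,"dy":0,"dz":0.12,"rx":0,"ry":0,"rz":0,"fingers":0.5}
    - {"dx":0,"dy":0,"dz":0,"rx":0,"ry":0,"rz":0,"fingers":0.2}
    - {"dx":0,"dy":0,"dz":0,"rx":0,"ry":0,"rz":0,"fingers":-1}
    - {"dx":0,"dy":0,"dz":0,"rx":0,"ry":0,"rz":0,"fingers":-1}
    - {"dx":0,"dy":0,"dz":0,"rx":0,"ry":0,"rz":0,"fingers":-1}
    - {"dx":0,"dy":0,"dz":0,"rx":0,"ry":0,"rz":0,"fingers":-1}
    - {"dx":0,"dy":0,"dz":0,"rx":0,"ry":0,"rz":0,"fingers":-1}
    - {"dx":0,"dy":0,"dz":0,"rx":0,"ry":0,"rz":0,"fingers":-1}
    - {"dx":0,"dy":0,"dz":0,"rx":0,"ry":0,"rz":0,"fingers":-1}
  grip_force: 60

```text
time_s: 20.0
tool_pos: [0.483, 0.1049, 0.0064]
eef_rot: [0.647, 0.762, -0.0, 0.0]
ft_force: [-7.5, -0.6, 6.4]
width: 0.0386
finger_force: 59.2
```

```bash
python3 go.py 599.5 -343 160 107
```

```text
now [483.  104.9   6.4] th 99.34 tilt [-0.    -0.001 -1.   ] w 38.6 q1,q7 [ 0.41 -0.46] t 20.0 ft [-7.5 -0.6  6.4]
rz -0.085 (1.1 rows) dx -9.25 dy -0.39 dz -3.07
```

>>> servo_tool:
  targets:
    - {"dx":0,"dy":0,"dz":-0.2,"rx":0,"ry":0,"rz":0,"fingers":-1}
    - {"dx":0,"dy":0,"dz":-0.5,"rx":0,"ry":0,"rz":0,"fingers":-1}
    - {"dx":0,"dy":0,"dz":-0.6,"rx":0,"ry":0,"rz":-0.042,"fingers":-1}
    - {"dx":0,"dy":0,"dz":-0.6,"rx":0,"ry":0,"rz":-0.043,"fingers":-1}
    - {"dx":-0.2,"dy":0,"dz":-0.6,"rx":0,"ry":0,"rz":0,"fingers":-1}
    - {"dx":-0.5,"dy":-0.03,"dz":-0.4,"rx":0,"ry":0,"rz":0,"fingers":-1}
    - {"dx":-0.65,"dy":-0.03,"dz":-0.17,"rx":0,"ry":0,"rz":0,"fingers":-1}
    - {"dx":-0.65,"dy":-0.03,"dz":0,"rx":0,"ry":0,"rz":0,"fingers":-1}
    - {"dx":-0.65,"dy":-0.03,"dz":0,"rx":0,"ry":0,"rz":0,"fingers":-1}
    - {"dx":-0.65,"dy":-0.03,"dz":0,"rx":0,"ry":0,"rz":0,"fingers":-1}
    - {"dx":-0.65,"dy":-0.03,"dz":0,"rx":0,"ry":0,"rz":0,"fingers":-1}
    - {"dx":-0.65,"dy":-0.03,"dz":0,"rx":0,"ry":0,"rz":0,"fingers":-1}
    - {"dx":-0.65,"dy":-0.03,"dz":0,"rx":0,"ry":0,"rz":0,"fingers":-1}
    - {"dx":-0.65,"dy":-0.03,"dz":0,"rx":0,"ry":0,"rz":0,"fingers":-1}
    - {"dx":-0.65,"dy":-0.03,"dz":0,"rx":0,"ry":0,"rz":0,"fingers":-1}
    - {"dx":-0.65,"dy":-0.03,"dz":0,"rx":0,"ry":0,"rz":0,"fingers":-1}
    - {"dx":-0.65,"dy":-0.03,"dz":0,"rx":0,"ry":0,"rz":0,"fingers":-1}
    - {"dx":-0.65,"dy":-0.03,"dz":0,"rx":0,"ry":0,"rz":0,"fingers":-1}
    - {"dx":-0.5,"dy":0,"dz":0,"rx":0,"ry":0,"rz":0,"fingers":-1}
    - {"dx":-0.25,"dy":0,"dz":0,"rx":0,"ry":0,"rz":0,"fingers":-1}
  grip_force: 60

```text
time_s: 21.67
tool_pos: [0.5993, -0.3479, 0.1597]
eef_rot: [0.597, 0.803, -0.0, 0.001]
ft_force: [0.7, -0.5, -3.2]
width: 0.0386
finger_force: 61.3
```

>>> servo_tool:
  targets:
    - {"dx":0,"dy":0,"dz":0,"rx":0,"ry":0,"rz":0,"fingers":-1}
    - {"dx":0,"dy":0,"dz":0,"rx":0,"ry":0,"rz":0,"fingers":-1}
    - {"dx":0,"dy":0,"dz":0,"rx":0,"ry":0,"rz":0,"fingers":-1}

```text
time_s: 21.92
tool_pos: [0.6, -0.342, 0.1597]
eef_rot: [0.594, 0.804, 0.001, 0.0]
ft_force: [0.7, 1.4, -2.5]
width: 0.0384
finger_force: 61.3
```

```bash
python3 go.py 599.5 -343 160 107; python3 look.py wrist w5; python3 look.py top t5
```

```text
now [ 600.  -342.   159.7] th 107.05 tilt [ 0.001  0.001 -1.   ] w 38.4 q1,q7 [0.89 0.53] t 21.92 ft [ 0.7  1.4 -2.5]
rz 0.001 (0.0 rows) dx -0.02 dy -0.02 dz -0.01
```

View pics/w5.png

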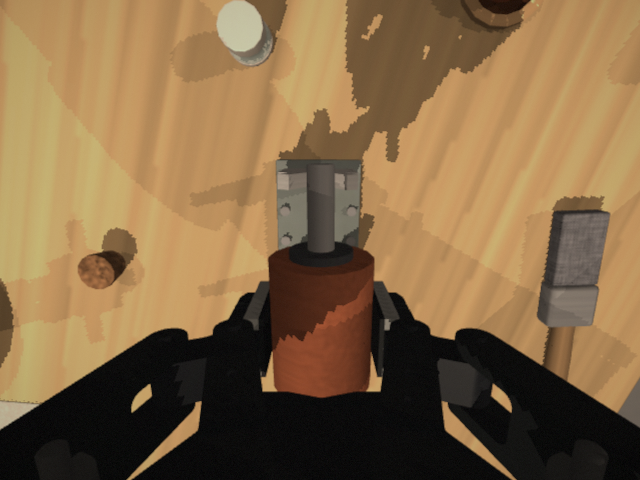

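The wrist view shows the drum held with its axle at (320,210), lined up over the cradle's far plate around (285,180) and (348,180). Next I'll measure the axle against the cradle in this same picture.

```bash
python3 - <<'E'
from h import *
d=np.load('w5.npz'); W=world(d); hsv=cv2.cvtColor(d['img'],cv2.COLOR_RGB2HSV)
def line(p):
    vx,vy,x,y=cv2.fitLine((p*1000).astype(np.float32),cv2.DIST_HUBER,0,.01,.01).ravel(); a=np.degrees(np.arctan2(vy,vx)); return (x,y),(a+180)%180
reg=np.zeros(W.shape[:2],bool); reg[140:255,265:375]=1
ax=reg&(W[...,2]>.15); ax[:, :300]=0; ax[:,345:]=0; ax[235:]=0
c,a=line(W[ax][:,:2]); print('axle',ax.sum(),c,a,'z top',np.percentile(W[ax][:,2],[50,95])*1000, 'tip',W[ax][:,:2][np.argmax(W[ax]@[-.29,.956,0])]*1000)
base=reg&(W[...,2]>.006)&(W[...,2]<.015); pts=W[base][:,:2]; print('base vis',base.sum(),rect(pts))
# left/right base edges row by row
L=[];Rr=[]
for v in range(165,250):
    u=np.nonzero(base[v])[0]
    if len(u)>5: L.append(W[v,u[0],:2]); Rr.append(W[v,u[-1],:2])
print('edges',line(np.array(L)),line(np.array(Rr)))
pr=reg&(W[...,2]>.06)&(W[...,2]<.08); ys,xs=np.nonzero(pr)
for s in (xs<320,xs>320): p=W[ys[s],xs[s]]; print('prong',s.sum(),p.mean(0)*1000,rect(p[:,:2]))
n=np.array([np.cos(np.radians(17)),np.sin(np.radians(17))])  # cradle x dir approx
print('axle along cradle x',np.dot(c,n),' base edge mid',0.5*(np.dot(line(np.array(L))[0],n)+np.dot(line(np.array(Rr))[0],n)))
# top view prongs (first picture), cradle
d=np.load('top0.npz'); W=world(d); m=(W[...,2]>.064)&(W[...,2]<.085)&(np.hypot(W[...,0]-.6,W[...,1]+.343)<.08)
n_,l,st,ce=cv2.connectedComponentsWithStats(m.astype(np.uint8))
for i in range(1,n_):
    if st[i,4]>5: print('top prong',st[i,4],(W[l==i].mean(0)*1000).round(1))
E
```

```text
axle 1997 (np.float32(585.008), np.float32(-296.11234)) 107.7097 z top [181.02714139 182.56581462] tip [ 579.85931373 -279.47892854]
base vis 3741 c=(592.2,-326.9) size=77.0x70.1 long_ang=-73.3
edges ((np.float32(561.6374), np.float32(-344.94336)), np.float32(107.24715)) ((np.float32(623.56836), np.float32(-311.6027)), np.float32(107.1352))
prong 367 [ 566.33101912 -306.90765299   68.11911405] c=(566.4,-307.1) size=15.0x10.1 long_ang=15.9
prong 372 [ 602.7959888  -295.85534253   67.97334693] c=(603.0,-296.0) size=15.1x10.1 long_ang=17.0
axle along cradle x 472.8710602405732  base edge mid 470.7312034427581
top prong 34 [ 630.7 -376.9   69.9]
top prong 33 [ 606.3 -294.8   70.1]
top prong 36 [ 593.  -388.7   69.1]
top prong 31 [ 567.6 -306.5   69.8]
```

>>> servo_tool:
  targets:
    - {"dx":0,"dy":-0.02,"dz":0.3,"rx":0,"ry":0,"rz":0.007,"fingers":-1}
    - {"dx":0,"dy":0,"dz":0.5,"rx":0,"ry":0,"rz":0,"fingers":-1}
    - {"dx":0,"dy":0,"dz":0.5,"rx":0,"ry":0,"rz":0,"fingers":-1}
    - {"dx":0,"dy":0,"dz":0.4,"rx":0,"ry":0,"rz":0,"fingers":-1}
    - {"dx":0,"dy":0,"dz":0.17,"rx":0,"ry":0,"rz":0,"fingers":-1}
    - {"dx":0,"dy":0,"dz":0,"rx":0,"ry":0,"rz":0,"fingers":-1}
    - {"dx":0,"dy":0,"dz":0,"rx":0,"ry":0,"rz":0,"fingers":-1}
    - {"dx":0,"dy":0,"dz":0,"rx":0,"ry":0,"rz":0,"fingers":-1}
  grip_force: 60

```text
time_s: 22.68
tool_pos: [0.5998, -0.3437, 0.0673]
eef_rot: [0.599, 0.801, 0.0, 0.001]
ft_force: [-0.4, -0.3, -2.7]
width: 0.0383
finger_force: 61.2
```

```bash
python3 go.py 599.5 -343 31.4 106.4; python3 look.py wrist w6; python3 - <<'E'
from h import *
d=np.load('w6.npz'); W=world(d)
n=np.array([np.cos(np.radians(17)),np.sin(np.radians(17))]); a=np.array([-n[1],n[0]]); o=np.array([.5994,-.3417])
X=(W[...,:2]-o)@n*1000; Y=(W[...,:2]-o)@a*1000; Z=W[...,2]*1000
m=(abs(X)<8)&(Y>32)&(Y<75)&(Z>76)&(Z<95)
q=np.polyfit(Y[m],X[m],1); print('axle n',m.sum(),'X at Y=43,0:',np.polyval(q,[43,0]).round(2),'slope deg',np.degrees(q[0]).round(2),'z top',np.percentile(Z[m],[50,95]).round(1),'tip Y',np.percentile(Y[m],[1,99]).round(1))
p=(abs(X)<34)&(Y>30)&(Y<55)&(Z>64)&(Z<75.5)
for s in (X<0,X>0): k=p&s; print('prong',k.sum(),X[k].mean().round(1),Y[k].mean().round(1),Z[k].mean().round(1),np.percentile(X[k],[2,98]).round(1))
E
```

```text
now [ 599.8 -343.7   67.3] th 106.36 tilt [ 0.002 -0.001 -1.   ] w 38.3 q1,q7 [0.88 0.48] t 22.68 ft [-0.4 -0.3 -2.7]
rz -0.000 (0.0 rows) dx 0.01 dy -0.00 dz 0.72
axle n 2076 X at Y=43,0: [-0.54 -0.66] slope deg 0.17 z top [88.5 90.1] tip Y [32.3 58. ]
prong 836 -22.6 43.0 69.2 [-29.  -16.8]
prong 828 17.6 42.8 69.2 [11.7 23.9]
```

View pics/w6.png

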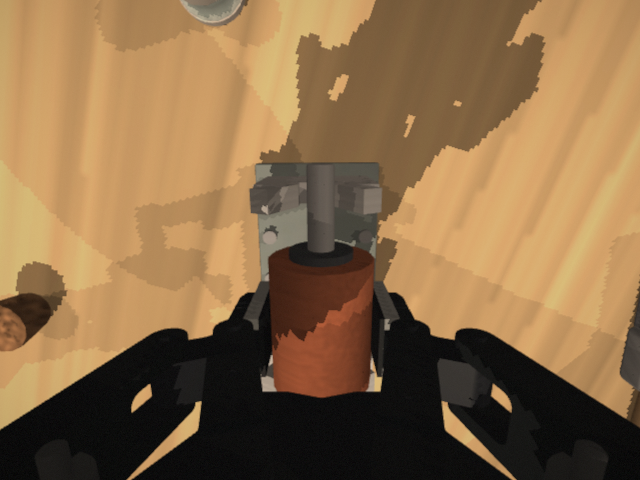

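The wrist view shows the axle at (320,210) between the prongs, which run about (253–300) and (338–380). It sits about 2 mm too far towards +x of the cradle. I'll shift it and lower it.

>>> servo_tool:
  targets:
    - {"dx":0,"dy":-0.035,"dz":0.05,"rx":0,"ry":0,"rz":0,"fingers":-1}
    - {"dx":0,"dy":0,"dz":0.1,"rx":0,"ry":0,"rz":0,"fingers":-1}
    - {"dx":0,"dy":0,"dz":0.1,"rx":0,"ry":0,"rz":0,"fingers":-1}
    - {"dx":0,"dy":0,"dz":0.1,"rx":0,"ry":0,"rz":0,"fingers":-1}
    - {"dx":0,"dy":0,"dz":0.1,"rx":0,"ry":0,"rz":0,"fingers":-1}
    - {"dx":0,"dy":0,"dz":0.05,"rx":0,"ry":0,"rz":0,"fingers":-1}
    - {"dx":0,"dy":0,"dz":0,"rx":0,"ry":0,"rz":0,"fingers":-1}
    - {"dx":0,"dy":0,"dz":0,"rx":0,"ry":0,"rz":0,"fingers":-1}
  grip_force: 60

```text
time_s: 23.4
tool_pos: [0.5971, -0.3439, 0.0401]
eef_rot: [0.599, 0.801, 0.0, -0.0]
ft_force: [-0.2, 0.1, -2.6]
width: 0.0386
finger_force: 61.2
```

```bash
python3 go.py 599.5 -343 31.4 106.4; python3 look.py wrist w7; python3 - <<'E'
from h import *
d=np.load('w7.npz'); W=world(d)
n=np.array([np.cos(np.radians(17)),np.sin(np.radians(17))]); a=np.array([-n[1],n[0]]); o=np.array([.5994,-.3417])
X=(W[...,:2]-o)@n*1000; Y=(W[...,:2]-o)@a*1000; Z=W[...,2]*1000
m=(abs(X+2)<7)&(Y>32)&(Y<75)&(Z>50)&(Z<70)
q=np.polyfit(Y[m],X[m],1); print('axle n',m.sum(),'X at Y=43,0:',np.polyval(q,[43,0]).round(2),'slope deg',np.degrees(q[0]).round(2),'z top',np.percentile(Z[m],[50,95]).round(1),'tip Y',np.percentile(Y[m],[1,99]).round(1))
p=(abs(X)<34)&(Y>30)&(Y<55)&(Z>66)&(Z<75.5)
for s in (X<0,X>0): k=p&s; print('prong',k.sum(),X[k].mean().round(1),Y[k].mean().round(1),Z[k].mean().round(1),np.percentile(X[k],[2,98]).round(1))
E
```

```text
now [ 597.1 -343.9   40.1] th 106.36 tilt [-0.  0. -1.] w 38.6 q1,q7 [0.88 0.48] t 23.4 ft [-0.2  0.1 -2.6]
rz -0.000 (0.0 rows) dx 0.00 dy 0.05 dz 0.17
axle n 2107 X at Y=43,0: [-3.21 -3.34] slope deg 0.18 z top [61.4 62.9] tip Y [32.3 58.5]
prong 1122 -23.1 42.9 69.7 [-29.1 -17.9]
prong 1120 18.0 42.8 69.7 [12.7 23.9]
```

>>> servo_tool:
  targets:
    - {"dx":0,"dy":0.012,"dz":0.04,"rx":0,"ry":0,"rz":0,"fingers":-1}
    - {"dx":0,"dy":0,"dz":0.05,"rx":0,"ry":0,"rz":0,"fingers":-1}
    - {"dx":0,"dy":0,"dz":0.05,"rx":0,"ry":0,"rz":0,"fingers":-1}
    - {"dx":0,"dy":0,"dz":0.03,"rx":0,"ry":0,"rz":0,"fingers":-1}
    - {"dx":0,"dy":0,"dz":0,"rx":0,"ry":0,"rz":0,"fingers":-1}
    - {"dx":0,"dy":0,"dz":0,"rx":0,"ry":0,"rz":0,"fingers":-1}
    - {"dx":0,"dy":0,"dz":0,"rx":0,"ry":0,"rz":0,"fingers":-1}
  grip_force: 60

```text
time_s: 24.03
tool_pos: [0.5978, -0.3438, 0.032]
eef_rot: [0.599, 0.8, -0.0, 0.0]
ft_force: [-1.4, 0.6, 0.2]
width: 0.0384
finger_force: 61.8
```

>>> servo_tool:
  targets:
    - {"dx":0,"dy":0,"dz":0.02,"rx":0,"ry":0,"rz":0,"fingers":-1}
    - {"dx":0,"dy":0,"dz":0,"rx":0,"ry":0,"rz":0,"fingers":-1}
    - {"dx":0,"dy":0,"dz":0,"rx":0,"ry":0,"rz":0,"fingers":-1}
    - {"dx":0,"dy":0,"dz":0,"rx":0,"ry":0,"rz":0,"fingers":-1}
  grip_force: 60

```text
time_s: 24.37
tool_pos: [0.5978, -0.3438, 0.0318]
eef_rot: [0.599, 0.8, -0.0, 0.0]
ft_force: [-4.6, 1.2, 7.8]
width: 0.0382
finger_force: 62.6
```

```bash
python3 go.py 597.8 -343.8 140 106.4; python3 - <<'E'
from h import *
from station import cams
d=cams.snapshot('wrist'); W=world(d)
n=np.array([np.cos(np.radians(17)),np.sin(np.radians(17))]); a=np.array([-n[1],n[0]]); o=np.array([.5994,-.3417])
X=(W[...,:2]-o)@n*1000; Y=(W[...,:2]-o)@a*1000; Z=W[...,2]*1000
m=(abs(X+2.5)<7)&(Y>32)&(Y<75)&(Z>46)&(Z<62)
q=np.polyfit(Y[m],X[m],1); print(m.sum(),np.polyval(q,[43,0]).round(2),'z top',np.percentile(Z[m],[50,95]).round(1))
E
```

```text
now [ 597.8 -343.8   31.8] th 106.35 tilt [ 0. -0. -1.] w 38.2 q1,q7 [0.88 0.47] t 24.37 ft [-4.6  1.2  7.8]
rz -0.001 (0.0 rows) dx 0.00 dy -0.00 dz -2.16
2098 [-2.49 -2.57] z top [53.2 54.7]
```

>>> servo_tool:
  targets:
    - {"dx":0,"dy":0,"dz":-0.01,"rx":0,"ry":0,"rz":0,"fingers":0.2}
    - {"dx":0,"dy":0,"dz":0,"rx":0,"ry":0,"rz":0,"fingers":0.6}
    - {"dx":0,"dy":0,"dz":0,"rx":0,"ry":0,"rz":0,"fingers":1}
    - {"dx":0,"dy":0,"dz":0,"rx":0,"ry":0,"rz":0,"fingers":1}
    - {"dx":0,"dy":0,"dz":0,"rx":0,"ry":0,"rz":0,"fingers":1}
    - {"dx":0,"dy":0,"dz":-0.2,"rx":0,"ry":0,"rz":0,"fingers":1}
    - {"dx":0,"dy":0,"dz":-0.5,"rx":0,"ry":0,"rz":0,"fingers":1}
    - {"dx":0,"dy":0,"dz":-0.6,"rx":0,"ry":0,"rz":0,"fingers":1}
    - {"dx":0,"dy":0,"dz":-0.6,"rx":0,"ry":0,"rz":0,"fingers":1}
    - {"dx":0,"dy":0,"dz":-0.6,"rx":0,"ry":0,"rz":0,"fingers":1}
    - {"dx":-0.6,"dy":-0.1,"dz":-0.5,"rx":0,"ry":0,"rz":0,"fingers":1}
    - {"dx":-0.6,"dy":-0.6,"dz":0,"rx":0,"ry":0,"rz":0,"fingers":1}
    - {"dx":-0.3,"dy":-0.7,"dz":0,"rx":0,"ry":0,"rz":0,"fingers":1}
    - {"dx":0,"dy":-0.7,"dz":0,"rx":0,"ry":0,"rz":0,"fingers":1}
    - {"dx":0,"dy":-0.7,"dz":0,"rx":0,"ry":0,"rz":0,"fingers":1}
    - {"dx":0,"dy":-0.4,"dz":0,"rx":0,"ry":0,"rz":0,"fingers":1}
    - {"dx":0,"dy":0,"dz":0,"rx":0,"ry":0,"rz":0,"fingers":1}
    - {"dx":0,"dy":0,"dz":0,"rx":0,"ry":0,"rz":0,"fingers":1}
  grip_force: 60

```text
time_s: 25.92
tool_pos: [0.4645, -0.4613, 0.1823]
eef_rot: [0.6, 0.8, -0.0, 0.0]
ft_force: [0.1, -0.7, -0.8]
width: 0.0856
finger_force: 0.0
```

```bash
python3 look.py top t9; python3 - <<'E'
from h import *
d=np.load('t9.npz'); W=world(d)
def at(n,x,y,r,a,b):
    m=(np.hypot(W[...,0]-x,W[...,1]-y)<r)&(W[...,2]>a)&(W[...,2]<b); print(n,m.sum(),(W[m].mean(0)*1000).round(1),rect(W[m][:,:2]),'z5/95',(np.percentile(W[m][:,2],[5,95])*1000).round(1))
at('big',.5928,.3454,.035,.02,.04); at('small',.677,-.125,.024,.02,.04); at('stick',.6563,.15,.07,.018,.04); at('mug',.573,-.006,.06,.06,.08); at('drum',.599,-.342,.034,.06,.08)
n=np.array([np.cos(np.radians(17)),np.sin(np.radians(17))]); a=np.array([-n[1],n[0]]); o=np.array([.5994,-.3417])
X=(W[...,:2]-o)@n*1000; Y=(W[...,:2]-o)@a*1000; Z=W[...,2]*1000
for lo,hi in((-60,-36),(36,60)):
    m=(abs(X)<4)&(Y>lo)&(Y<hi)&(Z>35)&(Z<80); print('axle end',m.sum(),'top z',np.percentile(Z[m],[50,90]).round(1))
c=cv2.resize(d['img'][150:300,170:570],(800,300)); cv2.imwrite('pics/t9c.png',c[:,:,::-1])
E
python3 go.py 599 -343 200 107
```

```text
big 489 [593.1 345.3  27.7] c=(594.1,345.4) size=54.8x54.5 long_ang=4.0 z5/95 [23.6 32. ]
small 180 [ 674.4 -124.3   27.8] c=(675.0,-124.8) size=33.4x32.2 long_ang=6.5 z5/95 [22.7 32.3]
stick 466 [655.7 148.1  25.7] c=(656.1,148.2) size=90.0x26.5 long_ang=82.7 z5/95 [21.3 29.8]
mug 242 [573.   -7.   69.2] c=(569.8,-2.9) size=86.2x66.7 long_ang=77.1 z5/95 [61.7 75.1]
drum 381 [ 599.4 -342.    67.2] c=(600.1,-341.9) size=57.7x35.5 long_ang=-73.7 z5/95 [61.  72.5]
axle end 39 top z [54.4 57.8]
axle end 39 top z [55.  57.7]
now [ 465.9 -460.1  182.2] th 106.34 tilt [ 0.001 -0.001 -1.   ] w 85.4 q1,q7 [1.18 0.79] t 25.97 ft [ 0.2  0.9 -0.2]
rz -0.007 (0.1 rows) dx 1.46 dy 3.23 dz -0.36
```

View pics/t9c.png

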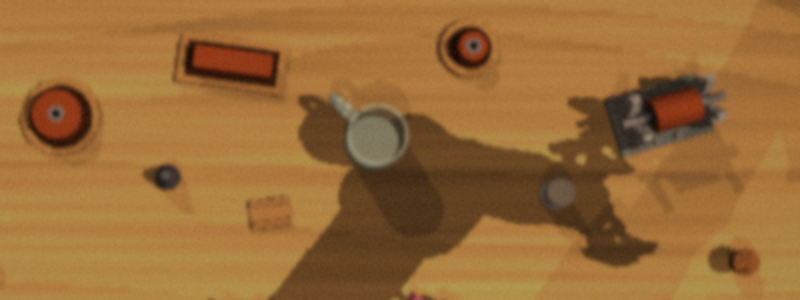

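In the enlarged top crop, the big wheel (57,113), stick (232,60) and small wheel (472,46) lie flat in their nests. The drum (677,108) is down in the cradle, with both axle ends at about 55 mm top height. The mug (377,135) is upright in its place.

```bash
python3 -c "
from station import bot
print(bot.sign_off())"
```

```text
the job is handed in; nothing more can be done
None
```

The job is handed in: the big wheel, small wheel and dressing stick lie flat in their nests, the drum's axle is fully down at both ends of the cradle, and the mug still stands where it was; it took about 26 s of the 102 s allowed.

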